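Clamp a jar to the set spring load in a one-handed kitchen clamp

ROBOT

A 6-joint arm with a two-finger parallel gripper is mounted at the origin on a cart in front of the work surface, level with it; the furniture and walls round the work are solid. World frame = base frame: x ahead of the robot, y to its left, z up, the work surface at z = 0. Lengths are in m, angles in rad, forces in N, time in s.
With the tool pointing down it reaches from about 0.4 to 0.825 m from the base axis. Payload 7 kg.
Tool frame: the origin (TCP) lies at the very end of the fingers, on their centre line; the grasp point (between the pads) lies 19 mm behind it; z points along the fingers, y is the line along which they close (so a half turn about z gives the same grasp; the last joint's range is limited). The gripper opens to 88 mm and grips with 3 to 60 N. Pads are 19 mm wide; open, the fingers measure 130 mm over their backs; the gripper's body (78 mm by 193 mm) begins 47 mm behind the grasp point.
Start: joints at [1.514, 0.359, 0.012, 0, -1.224, -0.288], TCP at [0.228, 0.635, 0.227] pointing down, gripper open.
Joint ranges: [-3.07, 3.07], [-1.43, 2.12], [-1.02, 1.25], [-3.03, 1.67], [-3.05, -0], [-3.03, 3.03]. Speed limits (rad/s): [2.39, 2.39, 3.01, 3.14, 3.14, 3.14].

INTERFACE

Orientations are given as [roll, pitch, yaw] about the fixed x, y, z axes, in that order (R = Rz(yaw) Ry(pitch) Rx(roll)).
In Python, from station import arm gives the robot as it stands.
- The arm moves only by the tool step_arm, never from a script. Its argument "rows" is a list of rows, each a list of 5 numbers: the shift along the world's x, y, z in m, then the turn about the world's z in rad, then the finger opening in m, from 0 to 0.0876. In form: [[x, y, z, spin, gripper], ...]. A call has 1 to 20 rows; each row is the pose to reach, as a shift and turn from the pose commanded when the call began; what a row does not reach only later rows make up. A row lasts 1/10 s, in which the tool goes at most 50 mm and 8.59 degrees, less where a joint would pass 70% of its speed; a pose out of reach is approached as far as the arm can. A call with a gripper value outside its range is refused whole. The fingers move at their own pace and stop on an object; "newtons" is the grip in N (left out, the last holds). Time passes only in rows, so rows that repeat a pose let the fingers close. It gives the time, the measured TCP pose, the force, the opening and the grip force at its end, in the units of the state.
- arm.get_state(): the state, without advancing time (a new reading comes with each control period).
- arm.grab_frame(name): name is "scene" or "side" or "wrist"; returns a dict with "color" (400x640x3 uint8, blue, green, red), "vfov" (degrees; the focal length in pixels is half the picture's height over the tangent of half this angle, whatever the lens; pixels are square), "cx", "cy" (the principal point, pixels), "rvec" (rotation vector, rad) and "tvec" (3), from world to camera coordinates, as OpenCV has them. Camera axes: x right, y down, z forward; pixel columns grow to the right and rows downward; lengths in m; the calibration is good to about 2 mm. A picture is of the moment at which its call begins. There is no depth.
- arm.job_done(): hands the job in; it is judged then, once.
The state is a dict: "t": time; "q": joint angles; "qd": joint speeds; "joint_efforts": joint torques, N m; "eef_pos": TCP position; "ee_rot": TCP orientation; "force": force on the tool from outside, world axes, zero at the start; "moment": the same for the moment, N m; "width": finger opening in m; "gripper_force": force on a finger pad.
Only numpy, scipy, OpenCV 4.12 (cv2) and the standard library are available. Lean on these libraries where they do the work, as an engineer would, in place of code of your own. Each camera call takes 0.05 s, during which the arm holds its last target. There are 200 camera calls.

TASK

Stand the red-lidded jar of honey on the wooden board of the kitchen clamp, between the sprung jaw and the V-shaped stop, and let go of it. Then tighten the clamp by turning its bar knob clockwise (seen from above), regripping as needed, until the jaw has pushed the jar home into the V and the pointer on the jaw stands on the black line of the carriage's white plate; do not run it well past the line, handle jar and knob gently, leave the jar upright and everything else where it is.

Things in the scene. Friction and masses are not known exactly. Their poses are not given: they have to be found in the camera images.
- jar: The jar to clamp: clear glass, honey, red lid; straight sided, 62 to 65 mm across, 100 mm high, 0.24 to 0.38 kg. Origin: centre of its underside, z up. The lid is the top 11 mm and 65 mm across; grip across lid and shoulder from above, about 86 mm over the origin, with 10 to 30 N a finger.
- clamp: Fixed clamp. Board 110 (x) by 310 (y) by 16 mm, from y = -137 to +172 mm of the origin, which lies on the worktop, z up. The jaw closes along -y. Wooden V stop at the -y end, 58 mm high over the board, apex at y = -102 mm, faces leaning 35 degrees. Grey housing 76 x 74 mm, 72 mm high, centred at y = 125 mm, carries the knob. Jaw and carriage between are at most 79 mm high.
- seat (a point): Point on top of the board (16 mm over the worktop) under the jar's middle when the jar is home in the V: (0, -64, 16) mm in the clamp's frame. Axes as the clamp's. Set the jar down 5 to 12 mm in +y of it: clear of V and jaw.
- jaw_face (a point): Middle of the jaw's rubber face (60 mm wide, 52 high), which looks along the clamp's -y; 48 mm over the worktop; axes as the clamp's. At the start 52 to 61 mm in +y of the seat. Jaw and carriage go 15 mm along -y per radian of driven knob; once the jar holds the jaw back, only the carriage goes on and the jaw's springs (450 N/m) are compressed.
- jaw: The jaw with its pointer. Origin: as the clamp's origin when fully open, carried along as the jaw moves; axes as the clamp's.
- knob_grip (a point): Grip point on the knob's vertical axis at (0, 125, 106) mm in the clamp's frame. The knob is a black upright bar 46 mm long (this point's x), 14 mm thick (its y); its top is 14 mm above this point, its foot disc (52 mm across) begins 22 mm below.
- knob: The knob; origin on its axis, 78 mm over the worktop. Clockwise from above tightens. It turns idle for an unknown 0 to 1 rad, then its dog takes the screw along, which needs 2.6 to 3.3 rad more; turning back has 1 rad of idle play too. Idle 0.03 N m, driving 0.2, at the line 0.3 N m; it stays where left. Grip with 20 to 40 N a finger; grip and side load on both fingers must stay under 100 N in all.
- pointer (a point): Tip of the dark steel pointer on the jaw, 73 mm over the worktop, just above the carriage's white plate; axes as the clamp's. With the springs free it is 18 mm in -y of the mark. It nears the mark as the springs are compressed (up to 8 mm already while the jar slides along the board) and can go 8 mm past it.
- mark (a point): Middle of the black line (2 mm wide, 62 mm long) across the white plate on the carriage, 73 mm over the worktop; axes as the clamp's. The pointer is right when its tip is level with this along the clamp's y.
- other_jar: Bystander: glass jar of ground coffee with a dark lid, 65 mm across, 100 mm high; leave it where it is. Origin: centre of its underside.
- shaker: Bystander: salt shaker, 44 mm across, 90 mm high, behind the clamp. Origin: centre of its underside.
- mill: Bystander: wooden pepper mill, 58 mm across, 160 mm high, behind the clamp. Origin: centre of its underside.
- spoon: Bystander: teaspoon 130 mm long lying at the left. Origin: its middle, on the worktop.
- spice: Bystander: tall spice jar with a black cap, 56 mm across, 150 mm high, at the back left. Origin: centre of its underside.
There are look-alikes about, which are no part of the job. Leave any purple look-alike of the jar alone.

How it is judged:
By the outcome, as a careful person would: the job done as asked, in the order asked, and still so for the second after the job is handed in, with the robot touching nothing.
It also fails if it takes over 72 s, if anything falls off the work surface, if the arm or the gripper's body presses on something with over 40 N, if the wrist force passes 120 N, or if a joint passes its speed limit or range.

## Working session

There is one attempt and no reset: what is moved stays moved. The work goes in short steps, Python scripts to look and compute and a tool call to move; the robot and the scene stay as the last step left them, time stands still between calls to the robot, and variables do not carry over. Pictures are saved under pics/ and viewed, at most 10 in all, crops included, and the job is handed in when it is done.

Besides the shell and the picture viewer there is one more tool, called after "Request:" in YAML: its name, and indented under it one key for each argument. step_arm: Moves the arm, as the interface text tells. Its arguments: {"type":"object","properties":{"rows":{"type":"array"},"newtons":{"type":"number"}},"required":["rows"]}

```bash
mkdir -p pics; ls; cat > h.py <<'E'
import cv2,numpy as np
from station import arm
def grab(n,save=None):
    f=arm.grab_frame(n)
    if save: cv2.imwrite('pics/'+save,f['color'])
    return f
def ray(f,u,v):
    fl=200/np.tan(np.radians(f['vfov'])/2)
    R=cv2.Rodrigues(np.array(f['rvec'],float))[0];t=np.array(f['tvec'],float).ravel()
    d=R.T@np.array([(u-f['cx'])/fl,(v-f['cy'])/fl,1]);return -R.T@t,d
def onz(f,u,v,z):
    o,d=ray(f,u,v);return o+d*(z-o[2])/d[2]
def proj(f,P):
    fl=200/np.tan(np.radians(f['vfov'])/2)
    R=cv2.Rodrigues(np.array(f['rvec'],float))[0];c=R@np.array(P,float)+np.array(f['tvec'],float).ravel()
    return np.array([fl*c[0]/c[2]+f['cx'],fl*c[1]/c[2]+f['cy']])
E
python3 - <<'E'
from h import *
fs=[grab(n) for n in("scene","side","wrist")]
import pickle;pickle.dump(fs,open('f0.pkl','wb'))
for f,n in zip(fs,("scene","side","wrist")): cv2.imwrite(f'pics/{n}0.png',f['color']);print(n,f['vfov'],f['cx'],f['cy'],ray(f,320,200))
s=arm.get_state();print(s['t'],s['eef_pos'],s['ee_rot'],s['width'],s['force'])
E
```

```text
pics
scene 49.8259876630368 318.1336082246313 197.6956309257555 (array([-0.15132642, -1.03894892,  0.68272357]), array([ 0.53343674,  0.72773325, -0.43115773]))
side 47.83025227005436 316.01027557161586 200.7423188217614 (array([-0.02017797, -1.13461965,  1.05497306]), array([ 0.36887778,  0.69610515, -0.61599332]))
wrist 63.41365898473002 322.42925113190506 200.61975327439305 (array([0.30130754, 0.60916351, 0.38472096]), array([-0.26513693,  0.10212711, -0.95881825]))
0.15 [0.22805485 0.6349376  0.22584758] [ 3.14036187e+00 -1.45839097e-04 -3.44876890e-01] 0.08759082081688743 [ 0.35340815 -0.51926715 -0.17419238]
```

View pics/scene0.png

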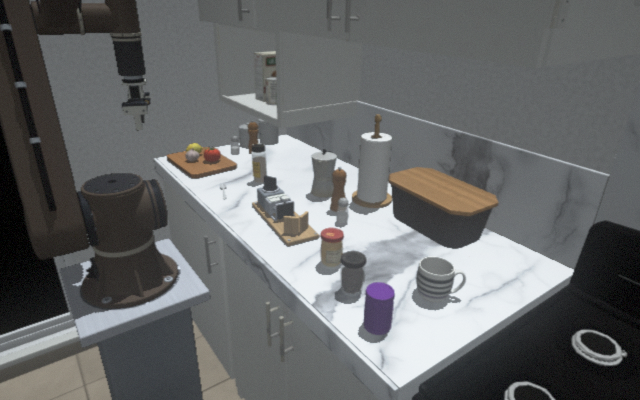

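View pics/side0.png

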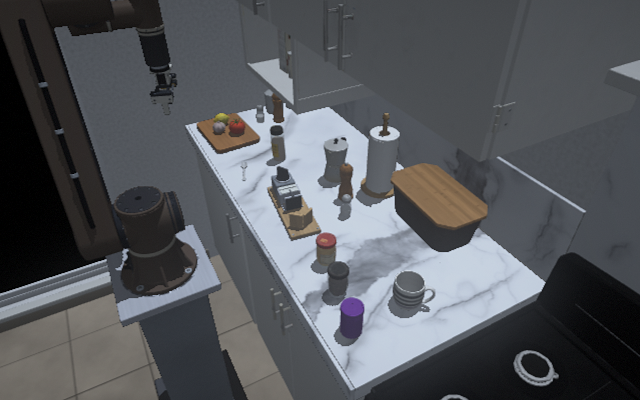

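The jar stands at scene (332,247) and side (326,250). The clamp is at scene (285,212) and side (293,210), with its V stop towards -y and the knob at the far end. Next I'll zoom in on both.

```bash
python3 - <<'E'
from h import *
import pickle;fs=pickle.load(open('f0.pkl','rb'))
a=cv2.resize(fs[0]['color'][165:265,240:360],None,fx=5,fy=5,interpolation=cv2.INTER_CUBIC)[:, :400]
a=cv2.resize(fs[0]['color'][165:250,245:325],None,fx=5,fy=5,interpolation=2)
b=cv2.resize(fs[1]['color'][160:245,260:340],None,fx=5,fy=5,interpolation=2)
cv2.imwrite('pics/z.png',np.hstack([a,b]))
P=[]
for f in fs[:2]:
    hsv=cv2.cvtColor(f['color'],cv2.COLOR_BGR2HSV)
    m=((hsv[...,0]<8)|(hsv[...,0]>172))&(hsv[...,1]>110)&(hsv[...,2]>60)
    n,l,s,c=cv2.connectedComponentsWithStats(m.astype(np.uint8))
    for i in range(1,n):
        if s[i,4]>60 and s[i,0]>280:
            x,y,w,h,_=s[i];print(s[i],c[i],onz(f,c[i][0],c[i][1],.0945), 'L/R',onz(f,x,y+h/2,.095),onz(f,x+w,y+h/2,.095))
E
```

```text
(no output)
```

View pics/z.png

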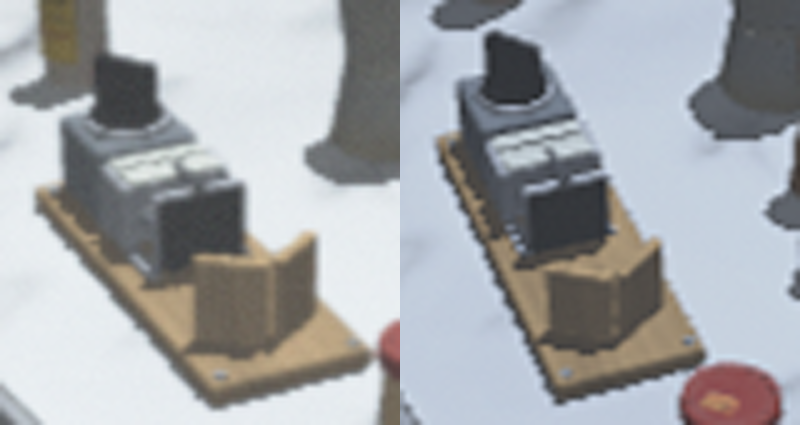

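The crop shows these board top corners. Scene: far left (252.4,203.4), near left (287.4,242.6), near right (318.6,235). Side: (267.6,187.6), (291.6,237), (321,230).

```bash
python3 - <<'E'
from h import *
import pickle;fs=pickle.load(open('f0.pkl','rb'))
C=[[(252.4,203.4),(287.4,242.6),(318.6,235)],[(267.6,187.6),(291.6,237),(321,230)]]
for f,c in zip(fs,C):
    p=[onz(f,*k,.016)[:2] for k in c]
    e=p[0]-p[1];w=p[2]-p[1]
    print(np.round(p,3).tolist(),np.linalg.norm(e),np.linalg.norm(w),'yaw',np.arctan2(e[1],e[0])-np.pi/2,np.arctan2(w[1],w[0]))
for f,(u,v) in zip(fs,[(332,234),(326,241)]):
    hsv=cv2.cvtColor(f['color'],cv2.COLOR_BGR2HSV);print(hsv[v-3:v+4:3,u-6:u+7:6].tolist())
    m=((hsv[...,0]<10)|(hsv[...,0]>165))&(hsv[...,1]>90)
    m[:, :u-25]=0;m[:,u+25:]=0;m[:v-20]=0;m[v+20:]=0
    ys,xs=np.nonzero(m);print(xs.min(),xs.max(),ys.min(),ys.max(),len(xs))
    if len(xs): print(onz(f,(xs.min()+xs.max())/2,(ys.min()+ys.max())/2,.0945))
E
```

```text
[[0.459, 0.194], [0.422, -0.098], [0.525, -0.113]] 0.295131672863598 0.10409072286232522 yaw -0.12648751125238888 -0.14497797475420607
[[0.46, 0.206], [0.421, -0.094], [0.526, -0.11]] 0.30237433975542505 0.10560303990049133 yaw -0.12961623374678632 -0.15626879440065933
[[[0, 105, 168], [0, 111, 158], [0, 104, 169]], [[9, 106, 186], [10, 111, 193], [0, 111, 167]], [[0, 103, 149], [1, 99, 160], [1, 102, 165]]]
322 342 229 238 159
[ 0.480216   -0.23610939  0.0945    ]
[[[178, 114, 139], [178, 112, 139], [179, 109, 143]], [[4, 101, 149], [7, 110, 163], [178, 105, 143]], [[178, 111, 131], [178, 97, 145], [179, 105, 126]]]
317 335 234 246 186
[ 0.47599846 -0.23583367  0.0945    ]
```

```bash
python3 - <<'E'
from h import *
import pickle;f=pickle.load(open('f0.pkl','rb'))[1]
for n,u,v,z in [('coffee',338,266,.1),('mill top',346,167,.16),('shaker',346,200,.09),('spice top',277,130,.15),('moka',335,143,.18),('towel base',378,188,0),('spoon',243,172,0)]:
    print(n,np.round(onz(f,u,v,z),3))
E
```

```text
coffee [ 0.451 -0.354  0.1  ]
mill top [ 0.687 -0.     0.16 ]
shaker [ 0.637 -0.087  0.09 ]
spice top [0.587 0.38  0.15 ]
moka [0.717 0.133 0.18 ]
towel base [0.847 0.016 0.   ]
spoon [0.421 0.376 0.   ]
```

Request:
step_arm:
  rows:
    - [0.03, -0.03, 0.04, -0.08, 0.0876]
    - [0.06, -0.07, 0.07, -0.2, 0.0876]
    - [0.1, -0.1, 0.07, -0.32, 0.0876]
    - [0.13, -0.14, 0.07, -0.44, 0.0876]
    - [0.16, -0.18, 0.07, -0.56, 0.0876]
    - [0.19, -0.22, 0.07, -0.68, 0.0876]
    - [0.22, -0.26, 0.07, -0.8, 0.0876]
    - [0.24, -0.3, 0.07, -0.92, 0.0876]
    - [0.25, -0.34, 0.07, -1.04, 0.0876]
    - [0.26, -0.38, 0.07, -1.16, 0.0876]
    - [0.26, -0.42, 0.07, -1.28, 0.0876]
    - [0.26, -0.46, 0.07, -1.365, 0.0876]
    - [0.26, -0.5, 0.07, -1.365, 0.0876]
    - [0.26, -0.535, 0.07, -1.365, 0.0876]
    - [0.26, -0.535, 0.07, -1.365, 0.0876]
    - [0.26, -0.535, 0.07, -1.365, 0.0876]

```text
t: 1.75
eef_pos: [0.4881, 0.0995, 0.2967]
ee_rot: [-3.141, 0.0, -1.712]
force: [0.4, 0.8, -1.0]
width: 0.0874
gripper_force: 0.0
```

```bash
python3 - <<'E'
from h import *
import pickle
f=grab('wrist','w1.png');pickle.dump(f,open('w1.pkl','wb'))
for p in [(.4926,.0317,.016),(.484,-.032,.016),(.51,.1555,.12),(.478,-.236,.1)]: print(proj(f,p))
E
```

```text
[311.97170295 112.30292856]
[311.15423013  59.1722722 ]
[310.31709718 230.99434349]
[ 277.87512591 -220.37018204]
```

View pics/w1.png

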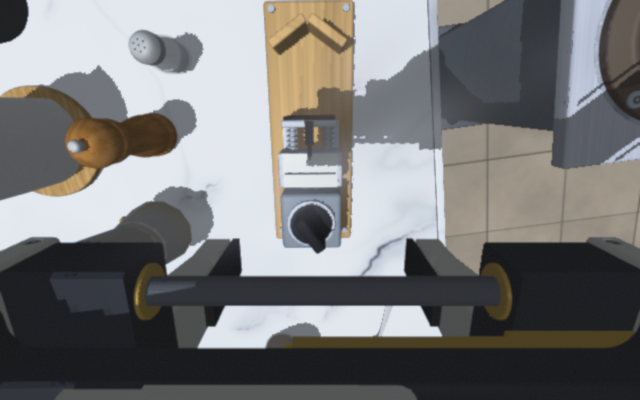

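The wrist view shows the clamp lined up with the picture columns: board edges at x≈265 and 354, the V at the top, the jaw pointer at (309,150), the line at y≈173. The knob is at (312,226) and its bar looks slanted, so I'll take a closer crop.

```bash
python3 - <<'E'
from h import *
import pickle;f=pickle.load(open('w1.pkl','rb'));im=f['color']
cv2.imwrite('pics/z2.png',np.hstack([cv2.resize(im[190:260,270:360],None,fx=5,fy=5,interpolation=2)[:350],cv2.resize(im[105:193,275:345],None,fx=4,fy=4,interpolation=2)[:350,:]]))
hsv=cv2.cvtColor(im,cv2.COLOR_BGR2HSV)
L=[];R=[]
for v in (20,70,80,90,100,110):
    xs=np.nonzero((hsv[v,230:390,1]>70))[0]+230;l=onz(f,xs.min(),v,.016);r=onz(f,xs.max()+1,v,.016)
    print(v,xs.min(),xs.max(),l[:2].round(4),r[:2].round(4))
for v in range(8): print(hsv[v,310,1],end=' ')
print(onz(f,307,2,.016),onz(f,308,20,.074))
E
```

```text
20 265 352 [ 0.5329 -0.0833] [ 0.4271 -0.0683]
70 268 351 [ 0.5399 -0.0272] [ 0.4347 -0.0122]
80 268 351 [ 0.5422 -0.0155] [ 4.361e-01 -4.000e-04]
90 269 350 [ 0.5432 -0.0034] [0.4388 0.0114]
100 269 319 [0.5455 0.0087] [0.48   0.0179]
110 270 317 [0.5465 0.0211] [0.4844 0.0299]
33 77 100 103 103 103 105 103 [ 0.47942468 -0.09520312  0.016     ] [ 0.48074769 -0.06288466  0.074     ]
```

View pics/z2.png

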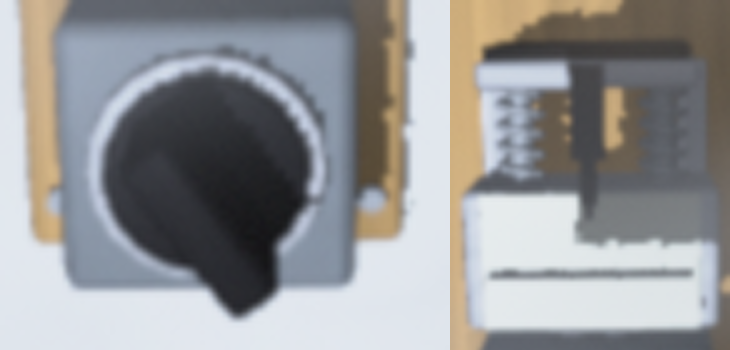

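```bash
python3 - <<'E'
from h import *
import pickle;f=pickle.load(open('w1.pkl','rb'))
w=lambda x,y:(270+x/5,190+y/5)
q=[onz(f,*w(*p),.12)[:2] for p in [(130,170),(165,145),(278,265),(238,318)]]
c=np.mean(q,0);d=(q[2]+q[3]-q[0]-q[1])/2
print('bar',np.round(q,4).tolist(),c,np.linalg.norm(d),np.arctan2(d[1],d[0]))
h=[onz(f,*w(*p),.088)[:2] for p in [(60,20),(353,20),(353,288),(67,288)]]
print('housing',np.round(h,4).tolist(),np.mean(h,0), 'disc',onz(f,*w(208,168),.084))
z=lambda x,y:(275+(x-450)/4,105+y/4)
for n,p,zz in [('tip',(588,222),.073),('mark',(591,273),.073),('jawtopL',(487,45),.074),('jawtopR',(690,45),.074)]: print(n,onz(f,*z(*p),zz))
E
```

```text
bar [[0.5244, 0.1451], [0.5158, 0.1404], [0.4952, 0.1723], [0.506, 0.184]] [0.51034364 0.16041182] 0.040448627201003125 2.0756214172174206
housing [[0.539, 0.1172], [0.4707, 0.1269], [0.4793, 0.1952], [0.5494, 0.1853]] [0.50959487 0.15613036] disc [0.51042852 0.16030237 0.084     ]
tip [0.50187074 0.08488958 0.073     ]
mark [0.50331985 0.10027516 0.073     ]
jawtopL [0.52262717 0.03043803 0.074     ]
jawtopR [0.4652777  0.03857374 0.074     ]
```

Request:
step_arm:
  rows:
    - [0.0, -0.045, 0.0, 0.0, 0.0876]
    - [0.0, -0.09, 0.0, 0.0, 0.0876]
    - [0.0, -0.13, 0.0, 0.0, 0.0876]
    - [-0.01, -0.17, 0.0, 0.0, 0.0876]
    - [-0.01, -0.21, 0.0, 0.0, 0.0876]
    - [-0.01, -0.22, 0.0, 0.0, 0.0876]
    - [-0.01, -0.22, 0.0, 0.0, 0.0876]
    - [-0.01, -0.22, 0.0, 0.0, 0.0876]

```text
t: 2.6
eef_pos: [0.4785, -0.1189, 0.2963]
ee_rot: [3.141, 0.0, -1.71]
force: [0.0, 0.1, 0.8]
width: 0.0882
gripper_force: 0.0
```

```bash
python3 - <<'E'
from h import *
import pickle
f=grab('wrist','w2.png');pickle.dump(f,open('w2.pkl','wb'))
hsv=cv2.cvtColor(f['color'],cv2.COLOR_BGR2HSV)
m=((hsv[...,0]<10)|(hsv[...,0]>168))&(hsv[...,1]>110)&(hsv[...,2]>50)
n,l,s,c=cv2.connectedComponentsWithStats(m.astype(np.uint8))
for i in range(1,n):
    if s[i,4]>150:
        P=np.array([onz(f,u,v,.1)[:2] for u,v in zip(*np.nonzero(l==i)[::-1])])
        print(s[i],onz(f,*c[i],.1),P.min(0),P.max(0))
E
```

```text
[ 277   33   60   65 2516] [ 0.48056572 -0.23571631  0.1       ] [ 0.44837959 -0.26497667] [ 0.50924615 -0.20365654]
```

View pics/w2.png

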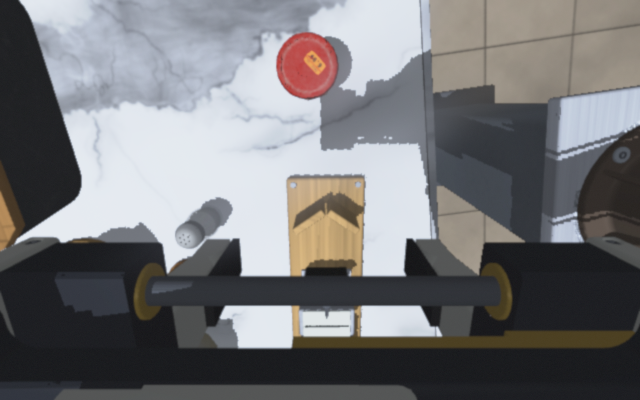

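The red lid is a circle centred at (307,65.5), which puts the jar at about (0.479,-0.235). The board's -y edge is at row 176. I'll go down onto the jar.

Request:
step_arm:
  rows:
    - [0.0, -0.04, 0.0, 0.0, 0.0876]
    - [0.0, -0.08, 0.0, 0.0, 0.0876]
    - [0.0, -0.116, -0.02, 0.0, 0.0876]
    - [0.0, -0.116, -0.06, 0.0, 0.0876]
    - [0.0, -0.116, -0.1, 0.0, 0.0876]
    - [0.0, -0.116, -0.14, 0.0, 0.0876]
    - [0.0, -0.116, -0.17, 0.0, 0.0876]
    - [0.0, -0.116, -0.2, 0.0, 0.0876]
    - [0.0, -0.116, -0.215, 0.0, 0.0876]
    - [0.0, -0.116, -0.225, 0.0, 0.0876]
    - [0.0, -0.116, -0.229, 0.0, 0.0876]
    - [0.0, -0.116, -0.229, 0.0, 0.0876]

```text
t: 3.85
eef_pos: [0.4787, -0.2352, 0.0676]
ee_rot: [3.142, -0.0, -1.709]
force: [-0.1, -0.3, 0.7]
width: 0.0871
gripper_force: 0.0
```

```bash
python3 - <<'E'
from h import *
import pickle;f=pickle.load(open('w2.pkl','rb'))
l,r=onz(f,288,176.5,.016),onz(f,365,176.5,.016)
print(l,r,np.linalg.norm(l-r),np.arctan2(*(l-r)[1::-1]),'V',onz(f,327,194,.074))
E
```

```text
[ 0.52846754 -0.10651745  0.016     ] [ 0.42284257 -0.09172742  0.016     ] 0.106655421414252 -0.13911950253368016 V [ 0.47705502 -0.09010282  0.074     ]
```

Request:
step_arm:
  newtons: 20
  rows:
    - [0, 0, 0, 0, 0.06]
    - [0, 0, 0, 0, 0.055]
    - [0, 0, 0, 0, 0.055]
    - [0, 0, 0, 0, 0.055]
    - [0, 0, 0, 0, 0.055]
    - [0, 0, 0, 0, 0.055]
    - [0, 0, 0.005, 0, 0.055]
    - [0, 0, 0.015, 0, 0.055]
    - [0, 0, 0.03, 0, 0.055]
    - [0, 0, 0.05, 0, 0.055]
    - [0, 0, 0.05, 0, 0.055]

```text
t: 4.95
eef_pos: [0.4797, -0.2362, 0.1203]
ee_rot: [-3.137, -0.0, -1.709]
force: [0.9, -0.2, -2.8]
width: 0.0642
gripper_force: 20.0
```

Request:
step_arm:
  rows:
    - [0, 0, 0.03, 0, 0.055]
    - [0, 0, 0.06, 0, 0.055]
    - [0.0, 0.02, 0.06, 0, 0.055]
    - [0.0, 0.05, 0.06, 0, 0.055]
    - [0.0, 0.085, 0.06, 0, 0.055]
    - [0.0, 0.12, 0.06, 0, 0.055]
    - [0.0, 0.15, 0.06, 0, 0.055]
    - [0.008, 0.18, 0.06, 0, 0.055]
    - [0.008, 0.2, 0.06, 0, 0.055]
    - [0.008, 0.212, 0.06, 0, 0.055]
    - [0.008, 0.216, 0.06, 0, 0.055]
    - [0.008, 0.216, 0.06, 0, 0.055]
    - [0.008, 0.216, 0.06, 0, 0.055]

```text
t: 6.25
eef_pos: [0.4859, -0.0204, 0.1774]
ee_rot: [3.141, -0.0, -1.71]
force: [-0.0, -0.1, -3.2]
width: 0.0636
gripper_force: 20.0
```

```bash
python3 - <<'E'
from h import *
import pickle
f=grab('side','s1.png');g=grab('wrist')
b=cv2.resize(f['color'][120:250,250:350],(400,520),interpolation=2)
a=cv2.resize(g['color'][0:400,160:480],(400,500))
cv2.imwrite('pics/z3.png',np.hstack([b[:500],a]))
s=arm.get_state();print(s['eef_pos'],s['ee_rot'],s['force'])
E
```

```text
[ 0.48601176 -0.02052802  0.17747842] [ 3.14137039e+00 -1.37528704e-04 -1.71081766e+00] [ 0.14075063 -0.94063838 -2.6697748 ]
```

View pics/z3.png

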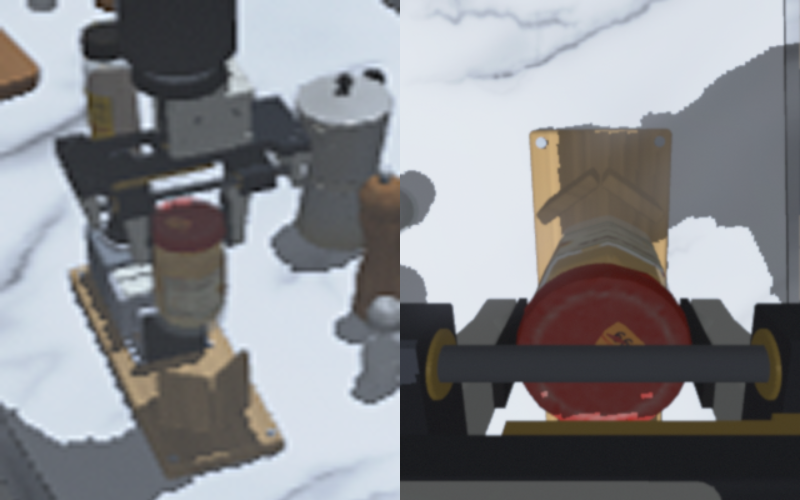

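The side crop shows the jar hanging upright behind the V and ahead of the jaw. In the wrist crop the jar is centred on the V (lid about x=606, board about x=600). Lowering it now.

Request:
step_arm:
  rows:
    - [0, 0, -0.03, 0, 0.055]
    - [0, 0, -0.055, 0, 0.055]
    - [0, 0, -0.073, 0, 0.055]
    - [0, 0, -0.082, 0, 0.055]
    - [0, 0, -0.087, 0, 0.055]
    - [0, 0, -0.09, 0, 0.055]
    - [0, 0, -0.09, 0, 0.055]
    - [0, 0, -0.09, 0, 0.055]

```text
t: 7.15
eef_pos: [0.4867, -0.0197, 0.0883]
ee_rot: [-3.14, 0.0, -1.71]
force: [-0.2, -0.3, -3.3]
width: 0.0641
gripper_force: 20.0
```

Request:
step_arm:
  rows:
    - [0, 0, -0.0015, 0, 0.055]
    - [0, 0, -0.003, 0, 0.055]
    - [0, 0, -0.004, 0, 0.055]
    - [0, 0, -0.004, 0, 0.055]

```text
t: 7.55
eef_pos: [0.4864, -0.02, 0.0842]
ee_rot: [-3.141, -0.0, -1.709]
force: [-1.8, -1.9, 3.6]
width: 0.0643
gripper_force: 20.0
```

Request:
step_arm:
  rows:
    - [0, 0, 0, 0, 0.07]
    - [0, 0, 0, 0, 0.0876]
    - [0, 0, 0, 0, 0.0876]
    - [0, 0, 0, 0, 0.0876]
    - [0, 0, 0.015, 0, 0.0876]
    - [0, 0, 0.04, 0, 0.0876]
    - [0, 0, 0.08, 0, 0.0876]
    - [0, 0, 0.12, 0, 0.0876]
    - [0.005, 0.04, 0.12, 0.13, 0.0876]
    - [0.01, 0.08, 0.12, 0.26, 0.0876]
    - [0.015, 0.12, 0.12, 0.4, 0.0876]
    - [0.02, 0.16, 0.12, 0.52, 0.0876]
    - [0.024, 0.18, 0.12, 0.643, 0.0876]
    - [0.024, 0.18, 0.12, 0.643, 0.0876]
    - [0.024, 0.18, 0.12, 0.643, 0.0876]

```text
t: 9.05
eef_pos: [0.5099, 0.1605, 0.2032]
ee_rot: [3.141, -0.0, -1.067]
force: [-1.1, -0.8, -0.2]
width: 0.0878
gripper_force: 0.0
```

```bash
python3 - <<'E'
from h import *
import pickle
g=grab('wrist');f=grab('side');pickle.dump(g,open('w3.pkl','wb'))
cv2.imwrite('pics/z4.png',np.hstack([g['color'],cv2.resize(f['color'][150:250,250:290],(160,400),interpolation=2)]))
print(proj(g,(.51,.1595,.12)),arm.get_state()['ee_rot'])
E
```

```text
[323.47242623 205.64831496] [ 3.14111783e+00 -2.43081485e-05 -1.06874698e+00]
```

View pics/z4.png

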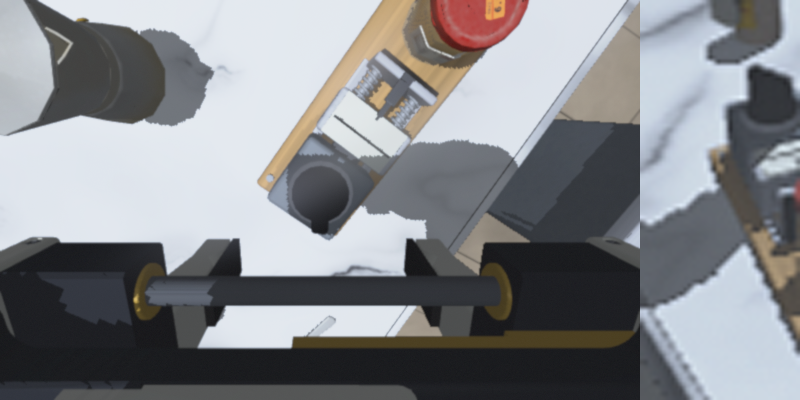

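The picture shows the jar upright between V and jaw, and the knob bar lined up with the tool at (320,215). I'll go down and grip it.

Request:
step_arm:
  newtons: 30
  rows:
    - [0, 0, -0.04, 0, 0.0876]
    - [0, 0, -0.07, 0, 0.0876]
    - [0, 0, -0.09, 0, 0.0876]
    - [0, 0, -0.102, 0, 0.0876]
    - [0, 0, -0.11, 0, 0.06]
    - [0, 0, -0.111, 0, 0.04]
    - [0, 0, -0.111, 0, 0.03]
    - [0, 0, -0.111, 0, 0.02]
    - [0, 0, -0.111, 0, 0.01]
    - [0, 0, -0.111, 0, 0.01]
    - [0, 0, -0.111, 0, 0.01]

```text
t: 10.25
eef_pos: [0.5103, 0.1604, 0.0929]
ee_rot: [-3.141, 0.0, -1.067]
force: [-0.1, -0.1, 0.2]
width: 0.037
gripper_force: 0.0
```

Request:
step_arm:
  rows:
    - [0, 0, 0, 0, 0.01]
    - [0, 0, 0, 0, 0.01]
    - [0, 0, 0, 0, 0.01]
    - [0, 0, 0, 0, 0.01]
    - [0, 0, 0, 0, 0.01]

```text
t: 10.75
eef_pos: [0.5117, 0.1613, 0.0929]
ee_rot: [-3.138, 0.0, -1.066]
force: [4.8, 1.7, -3.0]
width: 0.0139
gripper_force: 30.0
```

Request:
step_arm:
  rows:
    - [0.0015, 0.001, 0, 0, 0.01]
    - [0.0015, 0.001, 0, -0.08, 0.01]
    - [0.0015, 0.001, 0, -0.2, 0.01]
    - [0.0015, 0.001, 0, -0.32, 0.01]
    - [0.0015, 0.001, 0, -0.44, 0.01]
    - [0.0015, 0.001, 0, -0.56, 0.01]
    - [0.0015, 0.001, 0, -0.68, 0.01]
    - [0.0015, 0.001, 0, -0.8, 0.01]
    - [0.0015, 0.001, 0, -0.92, 0.01]
    - [0.0015, 0.001, 0, -1.04, 0.01]
    - [0.0015, 0.001, 0, -1.16, 0.01]
    - [0.0015, 0.001, 0, -1.2, 0.01]
    - [0.0015, 0.001, 0, -1.2, 0.01]

```text
t: 12.05
eef_pos: [0.5115, 0.1614, 0.0928]
ee_rot: [3.141, 0.0, -2.267]
force: [-1.4, 1.4, 4.4]
width: 0.0141
gripper_force: 30.0
```

```bash
python3 - <<'E'
from h import *
s=arm.get_state();print(s['force'],s['moment'],s['q'],s['ee_rot'])
E
```

```text
[-1.41618192  1.35796737  4.44109567] [0.81160525 0.78229399 0.01234421] [ 6.71217791e-01  2.61402807e-01 -4.68379171e-01 -3.24893059e-04
 -8.41057107e-01 -1.36723715e+00] [ 3.14134685e+00  7.05090575e-06 -2.26703229e+00]
```

Request:
step_arm:
  rows:
    - [0, 0, 0, -0.08, 0.01]
    - [0, 0, 0, -0.2, 0.01]
    - [0, 0, 0, -0.32, 0.01]
    - [0, 0, 0, -0.44, 0.01]
    - [0, 0, 0, -0.56, 0.01]
    - [0, 0, 0, -0.68, 0.01]
    - [0, 0, 0, -0.8, 0.01]
    - [0, 0, 0, -0.92, 0.01]
    - [0, 0, 0, -1.04, 0.01]
    - [0, 0, 0, -1.16, 0.01]
    - [0, 0, 0, -1.25, 0.01]
    - [0, 0, 0, -1.3, 0.01]
    - [0, 0, 0, -1.3, 0.01]

```text
t: 13.35
eef_pos: [0.5116, 0.1617, 0.0928]
ee_rot: [3.141, -0.0, 2.717]
force: [-3.7, 4.3, 4.4]
width: 0.0139
gripper_force: 30.0
```

Request:
step_arm:
  rows:
    - [0, 0, 0, 0, 0.04]
    - [0, 0, 0, 0, 0.06]
    - [0, 0, 0, 0, 0.0876]
    - [0, 0, 0, 0, 0.0876]
    - [0, 0, 0.01, 0, 0.0876]
    - [0, 0, 0.04, 0.1, 0.0876]
    - [0, 0, 0.08, 0.25, 0.0876]
    - [0, 0, 0.1, 0.4, 0.0876]
    - [0, 0, 0.1, 0.54, 0.0876]
    - [0, 0, 0.1, 0.68, 0.0876]
    - [0, 0, 0.1, 0.82, 0.0876]
    - [0, 0, 0.1, 0.96, 0.0876]
    - [0, 0, 0.1, 1.1, 0.0876]
    - [0, 0, 0.1, 1.24, 0.0876]
    - [0, 0, 0.1, 1.38, 0.0876]
    - [0, 0, 0.1, 1.52, 0.0876]
    - [0, 0, 0.1, 1.66, 0.0876]
    - [0, 0, 0.1, 1.8, 0.0876]
    - [0, 0, 0.1, 1.94, 0.0876]
    - [0, 0, 0.1, 2.08, 0.0876]

```text
t: 15.35
eef_pos: [0.5117, 0.1612, 0.1934]
ee_rot: [-3.141, 0.0, -1.481]
force: [0.0, -0.3, -0.7]
width: 0.0878
gripper_force: 0.0
```

Request:
step_arm:
  rows:
    - [0, 0, 0, 0.14, 0.0876]
    - [0, 0, 0, 0.28, 0.0876]
    - [0, 0, 0, 0.42, 0.0876]
    - [0, 0, 0, 0.56, 0.0876]
    - [0, 0, 0, 0.7, 0.0876]
    - [0, 0, 0, 0.84, 0.0876]
    - [0, 0, 0, 0.96, 0.0876]
    - [0, 0, 0, 1.06, 0.0876]
    - [0, 0, 0, 1.06, 0.0876]
    - [0, 0, 0, 1.06, 0.0876]

```text
t: 16.35
eef_pos: [0.5117, 0.1612, 0.1931]
ee_rot: [-3.141, -0.0, -0.43]
force: [-0.4, 0.3, 0.3]
width: 0.0877
gripper_force: 0.0
```

```bash
python3 - <<'E'
from h import *
import pickle
g=grab('wrist','w4.png');pickle.dump(g,open('w4.pkl','wb'))
s=arm.get_state();print(s['eef_pos'],s['ee_rot'],s['q'][5],proj(g,(.511,.1605,.12)))
E
```

```text
[0.51168801 0.16120472 0.19292312] [-3.14135298e+00 -1.70530304e-04 -4.29509856e-01] 0.4704225295990342 [324.3570127  211.70127779]
```

View pics/w4.png

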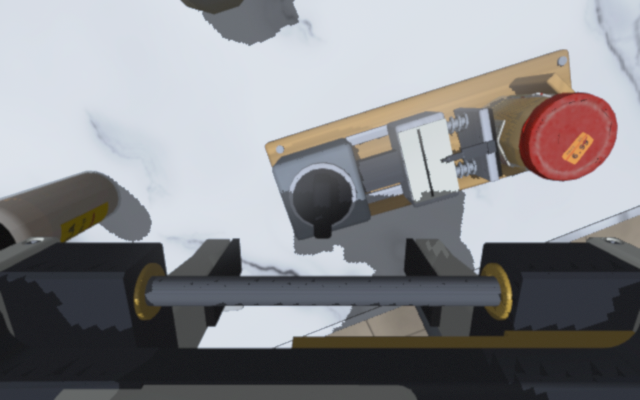

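The knob bar is again lined up at (322,215). The black line is at x≈425 and the pointer tip near (443,160). The jar is upright and touching the jaw. I'll measure the gap along the clamp's y.

```bash
cat >> h.py <<'E'
YW=-0.138;O=np.array([.4943,.0365])   # clamp yaw, origin
ey=np.array([-np.sin(YW),np.cos(YW)]);ex=np.array([np.cos(YW),np.sin(YW)])
def strip(f,y0=.0,y1=.11,hw=.035,z=.073,k=4):
    "rectified plate plane: columns clamp x, rows clamp y, k px/mm"
    C=[(-hw,y0),(hw,y0),(hw,y1),(-hw,y1)]
    src=np.float32([proj(f,[*(O+a*ex+b*ey),z]) for a,b in C])
    W,H=int(2000*hw*k),int(1000*(y1-y0)*k)
    return cv2.warpPerspective(f['color'],cv2.getPerspectiveTransform(src,np.float32([(0,0),(W,0),(W,H),(0,H)])),(W,H),flags=cv2.INTER_CUBIC)
E
python3 - <<'E'
from h import *
import pickle
g=pickle.load(open('w4.pkl','rb'));s=strip(g);cv2.imwrite('pics/z5.png',s);print(s.shape)
G=cv2.cvtColor(s,cv2.COLOR_BGR2GRAY)
print(G[::8,[60,100]].T.tolist());
E
```

```text
(440, 280, 3)
[[133, 130, 139, 137, 152, 219, 220, 220, 220, 220, 220, 220, 220, 220, 220, 218, 81, 173, 221, 220, 220, 220, 220, 220, 220, 145, 88, 85, 82, 83, 90, 90, 79, 82, 74, 74, 75, 75, 74, 75, 75, 73, 75, 75, 75, 64, 66, 68, 69, 69, 69, 71, 83, 91, 53], [123, 139, 142, 133, 142, 219, 220, 220, 220, 220, 220, 220, 220, 220, 220, 215, 101, 174, 220, 220, 220, 220, 220, 220, 220, 150, 92, 85, 85, 121, 130, 135, 130, 130, 131, 128, 128, 132, 129, 132, 130, 122, 129, 96, 80, 79, 116, 134, 140, 131, 185, 134, 46, 45, 44]]
```

View pics/z5.png

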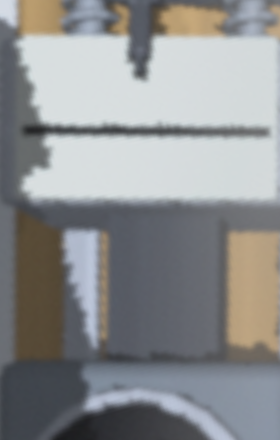

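The flattened strip (4 px/mm) has the tip at row 79 and the line at row 130, so 12.8 mm is left, about 0.85 rad if the jar is already home. I'll regrip and turn on, checking with the wrist camera while still gripping.

Request:
step_arm:
  newtons: 30
  rows:
    - [0, 0, -0.03, 0, 0.0876]
    - [0, 0, -0.06, 0, 0.0876]
    - [0, 0, -0.08, 0, 0.0876]
    - [0, 0, -0.093, 0, 0.06]
    - [0, 0, -0.099, 0, 0.03]
    - [0, 0, -0.1, 0, 0.01]
    - [0, 0, -0.1, 0, 0.01]
    - [0, 0, -0.1, 0, 0.01]
    - [0, 0, -0.1, 0, 0.01]
    - [0, 0, -0.1, 0, 0.01]
    - [0, 0, -0.1, 0, 0.01]
    - [0, 0, -0.1, 0, 0.01]
    - [0, 0, -0.1, 0, 0.01]

```text
t: 17.7
eef_pos: [0.5118, 0.1615, 0.0927]
ee_rot: [-3.141, -0.0, -0.427]
force: [2.5, 5.8, 0.0]
width: 0.0138
gripper_force: 26.9
```

Request:
step_arm:
  rows:
    - [0, 0, 0, -0.06, 0.01]
    - [0, 0, 0, -0.16, 0.01]
    - [0, 0, 0, -0.26, 0.01]
    - [0, 0, 0, -0.36, 0.01]
    - [0, 0, 0, -0.46, 0.01]
    - [0, 0, 0, -0.55, 0.01]
    - [0, 0, 0, -0.55, 0.01]
    - [0, 0, 0, -0.55, 0.01]

```text
t: 18.5
eef_pos: [0.5118, 0.1614, 0.0926]
ee_rot: [-3.141, 0.0, -0.974]
force: [0.1, 1.4, 0.8]
width: 0.0135
gripper_force: 30.0
```

```bash
python3 - <<'E'
from h import *
g=grab('wrist')
print([proj(g,[*(O+y*ey),.073]).round() for y in (.0,.03)])
s=strip(g,-.02,.07);G=cv2.cvtColor(s,cv2.COLOR_BGR2GRAY)
cv2.imwrite('pics/z6.png',np.hstack([cv2.resize(g['color'],(520,325)),s[:325]]))
E
```

```text
[array([488.,  71.]), array([444., 116.])]
```

View pics/z6.png

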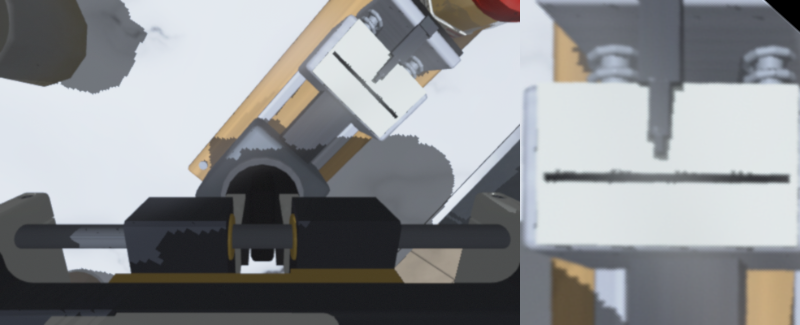

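The strip has the tip at row 158 and the line at row 178, so 5 mm is left. The pointer moved nearly one-to-one with the carriage, so the jar is home. I'll turn 0.27 rad more and measure numerically, as I have already viewed 11 pictures, one over the limit of 10.

Request:
step_arm:
  rows:
    - [0, 0, 0, -0.06, 0.01]
    - [0, 0, 0, -0.13, 0.01]
    - [0, 0, 0, -0.2, 0.01]
    - [0, 0, 0, -0.27, 0.01]
    - [0, 0, 0, -0.27, 0.01]
    - [0, 0, 0, -0.27, 0.01]

```text
t: 19.15
eef_pos: [0.5118, 0.1615, 0.0926]
ee_rot: [-3.141, 0.0, -1.244]
force: [-0.7, 2.2, 0.3]
width: 0.0142
gripper_force: 30.0
```

```bash
cat > m.py <<'E'
from h import *
g=grab('wrist');s=strip(g,-.03,.06);G=cv2.cvtColor(s,cv2.COLOR_BGR2GRAY).astype(int)
c0=140
print('line rows',[(c,int(np.argmin(G[100:230,c]))+100,int(G[100:230,c].min())) for c in (60,90,110,170,190,220)])
for r in range(150,216,2): print(r,G[r,116:166:3].tolist())
E
python3 m.py
```

```text
line rows [(60, 100, 88), (90, 202, 66), (110, 201, 54), (170, 201, 88), (190, 101, 105), (220, 100, 0)]
150 [229, 229, 229, 229, 201, 120, 103, 105, 106, 106, 108, 102, 129, 218, 229, 228, 228]
152 [229, 229, 229, 229, 204, 118, 103, 105, 106, 106, 108, 105, 135, 220, 228, 228, 228]
154 [229, 229, 229, 229, 186, 114, 102, 104, 106, 105, 109, 105, 134, 221, 229, 228, 228]
156 [229, 229, 229, 227, 166, 107, 103, 105, 106, 106, 109, 107, 141, 220, 228, 228, 228]
158 [229, 229, 229, 227, 170, 109, 103, 105, 105, 106, 108, 105, 141, 222, 229, 228, 228]
160 [229, 229, 229, 225, 158, 106, 103, 105, 106, 107, 108, 106, 145, 221, 228, 228, 228]
162 [229, 229, 229, 227, 163, 107, 103, 105, 105, 106, 108, 104, 145, 224, 229, 228, 228]
164 [229, 229, 229, 224, 153, 105, 103, 104, 105, 106, 108, 108, 152, 222, 228, 228, 228]
166 [229, 229, 229, 226, 157, 107, 103, 106, 107, 108, 108, 106, 150, 225, 228, 228, 228]
168 [229, 229, 229, 217, 139, 105, 106, 120, 117, 115, 110, 108, 157, 223, 228, 228, 228]
170 [229, 229, 229, 208, 132, 105, 108, 129, 128, 125, 112, 105, 156, 226, 228, 228, 228]
172 [
[... 1195 characters left out ...]
19, 120, 104, 101, 121, 111]
200 [59, 59, 58, 58, 63, 59, 57, 60, 60, 62, 68, 74, 74, 76, 79, 83, 84]
202 [55, 54, 57, 54, 55, 59, 59, 58, 61, 64, 62, 67, 71, 71, 76, 79, 81]
204 [93, 87, 90, 93, 92, 95, 100, 91, 78, 87, 78, 84, 94, 87, 94, 100, 100]
206 [181, 175, 167, 177, 184, 177, 183, 172, 153, 165, 132, 151, 171, 151, 161, 171, 171]
208 [225, 222, 222, 227, 225, 222, 227, 225, 216, 220, 200, 215, 221, 201, 219, 221, 222]
210 [229, 229, 228, 229, 229, 229, 229, 229, 228, 228, 227, 227, 228, 226, 228, 229, 229]
212 [229, 229, 229, 229, 229, 229, 229, 229, 229, 229, 229, 229, 229, 229, 229, 230, 229]
214 [229, 229, 229, 229, 229, 229, 229, 229, 229, 229, 229, 229, 229, 229, 229, 229, 229]
```

Request:
step_arm:
  rows:
    - [0, 0, 0, -0.04, 0.01]
    - [0, 0, 0, -0.07, 0.01]
    - [0, 0, 0, -0.07, 0.01]
    - [0, 0, 0, -0.07, 0.01]

```text
t: 19.6
eef_pos: [0.5117, 0.1614, 0.0926]
ee_rot: [-3.141, 0.0, -1.315]
force: [-1.7, 3.6, 1.4]
width: 0.0137
gripper_force: 30.0
```

```bash
sed -i 's/range(150,216,2)/range(186,226,2)/' m.py; python3 m.py
```

```text
line rows [(60, 196, 61), (90, 198, 53), (110, 198, 60), (170, 100, 103), (190, 100, 27), (220, 100, 0)]
186 [229, 229, 228, 228, 228, 225, 156, 123, 120, 118, 129, 210, 227, 227, 227, 227, 228]
188 [229, 229, 228, 217, 223, 217, 146, 123, 119, 116, 131, 217, 228, 228, 227, 227, 228]
190 [227, 228, 224, 181, 191, 205, 140, 120, 118, 117, 144, 224, 224, 227, 227, 227, 227]
192 [193, 194, 181, 130, 148, 179, 126, 111, 111, 113, 127, 182, 192, 201, 213, 207, 207]
194 [115, 116, 107, 89, 101, 112, 97, 92, 95, 100, 102, 122, 131, 138, 152, 149, 149]
196 [69, 74, 75, 75, 80, 78, 80, 82, 86, 91, 94, 99, 104, 104, 113, 112, 114]
198 [63, 68, 73, 74, 76, 80, 78, 82, 85, 87, 93, 96, 101, 102, 105, 108, 108]
200 [84, 94, 97, 101, 107, 102, 99, 102, 105, 109, 117, 115, 115, 115, 112, 118, 120]
202 [158, 173, 168, 170, 186, 177, 168, 169, 175, 179, 181, 181, 178, 170, 166, 172, 173]
204 [222, 224, 217, 220, 226, 224, 221, 220, 224, 221, 224, 224, 220, 224, 217, 219, 222]
206 [229, 229, 227, 228, 229, 229, 229, 228, 229, 228, 228, 228, 228, 228, 227, 227, 227]
208 [229, 229, 228, 229, 229, 229, 229, 229, 229, 228, 228, 228, 228, 228, 227, 227, 227]
210 [229, 229, 229, 229, 229, 229, 229, 229, 229, 228, 229, 228, 228, 228, 228, 227, 227]
212 [229, 229, 229, 229, 230, 229, 229, 229, 228, 229, 229, 228, 228, 228, 228, 227, 227]
214 [229, 229, 229, 230, 229, 229, 229, 229, 229, 228, 228, 228, 228, 228, 228, 227, 227]
216 [229, 229, 229, 229, 229, 229, 229, 229, 229, 228, 229, 228, 228, 228, 227, 227, 228]
218 [229, 229, 229, 229, 229, 229, 229, 229, 229, 228, 229, 228, 228, 228, 227, 227, 227]
220 [229, 229, 229, 229, 229, 229, 229, 229, 229, 228, 228, 228, 228, 228, 228, 228, 227]
222 [229, 229, 229, 229, 230, 229, 229, 229, 229, 229, 228, 229, 228, 228, 228, 228, 227]
224 [229, 229, 229, 229, 229, 230, 229, 229, 229, 229, 228, 228, 228, 228, 228, 227, 227]
```

```bash
python3 - <<'E'
from h import *
g=grab('wrist');s=strip(g,.005,.03,hw=.012,k=8).astype(int);print(s.shape)
for r in range(40,160,6): print(r,[''.join(f'{v:4d}' for v in s[r,c]) for c in (40,84,90,96,102,150)])
E
```

```text
(199, 192, 3)
40 [' 231 230 224', ' 127 119 114', ' 130 122 116', ' 132 124 118', ' 131 123 119', ' 230 229 223']
46 [' 231 230 224', ' 127 119 114', ' 129 122 116', ' 130 122 117', ' 131 124 120', ' 230 229 223']
52 [' 231 230 224', ' 127 119 114', ' 129 121 117', ' 133 125 119', ' 133 126 121', ' 230 229 223']
58 [' 231 230 224', ' 128 119 115', ' 138 129 123', ' 149 137 132', ' 150 139 135', ' 230 229 224']
64 [' 231 230 224', ' 129 120 116', ' 145 134 129', ' 155 143 138', ' 155 144 139', ' 231 229 224']
70 [' 231 230 224', ' 121 114 110', ' 143 132 127', ' 156 143 137', ' 151 141 134', ' 230 228 224']
76 [' 231 230 224', ' 107 104 100', ' 121 115 111', ' 134 125 119', ' 131 123 118', ' 230 229 224']
82 [' 231 230 224', ' 131 130 125', ' 129 124 119', ' 129 121 116', ' 128 121 115', ' 230 229 223']
88 [' 231 231 224', ' 147 147 141', ' 130 125 121', ' 129 121 116', ' 127 119 114', ' 230 229 224']
94 [' 231 231 224', ' 153 152 146', ' 128 124 120', ' 127 119 114', ' 126 119 114', ' 230 229 224']
100 [' 228 227 220', ' 141 140 134', ' 125 120 115', ' 127 120 114', ' 125 118 114', '
[... 223 characters left out ...]
  77  74  71', '  92  89  86', '  91  89  86', '  98  96  92', ' 100  97  95', ' 120 116 113']
124 [' 193 191 182', ' 183 181 173', ' 186 184 177', ' 191 189 182', ' 194 191 183', ' 193 191 184']
130 [' 232 231 224', ' 231 230 224', ' 231 230 225', ' 230 229 223', ' 231 230 224', ' 230 229 223']
136 [' 232 231 225', ' 231 230 225', ' 231 230 225', ' 231 230 225', ' 231 230 225', ' 230 229 224']
142 [' 232 231 225', ' 231 230 225', ' 231 230 225', ' 231 230 225', ' 231 230 224', ' 230 228 224']
148 [' 232 231 224', ' 231 230 225', ' 231 230 225', ' 231 230 225', ' 231 230 225', ' 230 229 224']
154 [' 232 231 225', ' 231 230 225', ' 231 230 225', ' 231 230 225', ' 231 230 225', ' 230 229 223']
```

Request:
step_arm:
  rows:
    - [0, 0, 0, -0.02, 0.01]
    - [0, 0, 0, -0.045, 0.01]
    - [0, 0, 0, -0.045, 0.01]
    - [0, 0, 0, -0.045, 0.01]

```text
t: 20.1
eef_pos: [0.5117, 0.1614, 0.0926]
ee_rot: [-3.141, 0.0, -1.362]
force: [-1.8, 4.1, 2.7]
width: 0.0139
gripper_force: 30.0
```

```bash
python3 - <<'E'
from h import *
g=grab('wrist');s=strip(g,.005,.03,hw=.012,k=8).astype(int)
for r in range(76,136,4): print(r,[''.join(f'{v:4d}' for v in s[r,c]) for c in (40,84,90,96,102,150)])
E
```

```text
76 [' 231 229 224', ' 126 123 118', ' 133 128 123', ' 143 136 130', ' 142 135 130', ' 231 230 224']
80 [' 231 230 224', ' 140 138 133', ' 138 135 129', ' 140 133 127', ' 140 133 127', ' 231 230 224']
84 [' 231 230 224', ' 155 153 146', ' 141 137 132', ' 139 133 127', ' 138 132 126', ' 231 230 224']
88 [' 232 231 225', ' 159 158 151', ' 141 137 132', ' 140 133 127', ' 138 132 127', ' 230 229 224']
92 [' 229 228 222', ' 165 162 156', ' 139 136 130', ' 140 133 127', ' 139 133 128', ' 208 206 198']
96 [' 197 194 187', ' 153 150 144', ' 135 131 126', ' 140 133 127', ' 138 131 126', ' 169 166 160']
100 [' 141 138 133', ' 127 124 119', ' 125 121 116', ' 139 131 126', ' 137 131 126', ' 145 142 137']
104 ['  96  93  90', ' 107 105 101', ' 119 114 111', ' 133 127 122', ' 131 125 121', ' 128 125 120']
108 ['  87  83  80', ' 104 101  97', ' 110 107 102', ' 119 115 110', ' 119 115 112', ' 124 121 116']
112 ['  94  90  88', ' 109 105 102', ' 113 111 106', ' 110 107 103', ' 116 114 110', ' 123 120 116']
116 [' 151 149 143', ' 159 157 151', ' 160 158 151', ' 148 146 140', ' 151 149 143', ' 137 134 130']
120 [' 214 213 207', ' 216 214 207', ' 223 221 212', ' 210 208 201', ' 217 215 206', ' 194 191 183']
124 [' 230 229 223', ' 230 229 223', ' 231 229 224', ' 229 228 222', ' 230 229 223', ' 226 224 219']
128 [' 231 230 225', ' 230 229 223', ' 231 229 224', ' 231 229 223', ' 230 229 223', ' 230 228 223']
132 [' 231 230 225', ' 231 229 224', ' 231 229 224', ' 230 229 223', ' 230 229 223', ' 230 228 223']
```

The tip now ends at about row 107 and the line's centre is at 108, so it stands on the line. I'll let go and back off.

Request:
step_arm:
  rows:
    - [0, 0, 0, 0, 0.04]
    - [0, 0, 0, 0, 0.07]
    - [0, 0, 0, 0, 0.0876]
    - [0, 0, 0, 0, 0.0876]
    - [0, 0, 0.01, 0, 0.0876]
    - [0, 0, 0.03, 0, 0.0876]
    - [0, 0, 0.07, 0, 0.0876]
    - [0, 0, 0.11, 0, 0.0876]
    - [0, 0, 0.13, 0, 0.0876]
    - [0, 0, 0.13, 0, 0.0876]
    - [0, 0, 0.13, 0, 0.0876]

```text
t: 21.25
eef_pos: [0.5116, 0.1613, 0.2233]
ee_rot: [-3.14, 0.001, -1.362]
force: [0.5, -0.1, -0.8]
width: 0.0873
gripper_force: 0.0
```

```bash
python3 - <<'E'
from h import *
g=grab('wrist');s=strip(g,.005,.03,hw=.012,k=8).astype(int)
for r in range(76,136,4): print(r,[''.join(f'{v:4d}' for v in s[r,c]) for c in (40,84,90,96,102,150)])
hsv=cv2.cvtColor(g['color'],cv2.COLOR_BGR2HSV)
m=((hsv[...,0]<8)|(hsv[...,0]>170))&(hsv[...,1]>110)&(hsv[...,2]>50)
y,x=np.nonzero(m);p=onz(g,(x.min()+x.max())/2,(y.min()+y.max())/2,.116);d=p[:2]-O
print(x.min(),x.max(),y.min(),y.max(),'jar lid in clamp',d@ex,d@ey)
E
```

```text
76 [' 228 227 221', ' 136 131 128', ' 138 131 127', ' 144 136 131', ' 146 137 133', ' 229 228 222']
80 [' 228 227 222', ' 138 134 130', ' 136 131 128', ' 138 131 127', ' 143 134 131', ' 229 227 222']
84 [' 228 227 222', ' 144 140 136', ' 138 132 129', ' 137 130 127', ' 141 134 130', ' 228 226 221']
88 [' 222 221 215', ' 147 144 140', ' 137 133 130', ' 137 131 127', ' 142 136 132', ' 218 216 210']
92 [' 205 203 197', ' 145 142 139', ' 135 131 128', ' 136 129 126', ' 142 136 132', ' 204 201 193']
96 [' 173 170 165', ' 137 134 130', ' 131 127 124', ' 133 126 124', ' 139 132 129', ' 181 178 172']
100 [' 141 138 134', ' 121 119 116', ' 124 120 118', ' 131 125 122', ' 134 127 124', ' 154 150 146']
104 [' 118 115 112', ' 114 112 109', ' 117 113 111', ' 126 121 118', ' 131 125 122', ' 131 127 124']
108 [' 120 117 114', ' 118 115 113', ' 123 119 116', ' 129 124 121', ' 130 126 123', ' 123 119 117']
112 [' 148 145 140', ' 143 140 137', ' 138 135 132', ' 146 142 139', ' 152 148 144', ' 136 132 130']
116 [' 187 184 177', ' 177 175 169', ' 175 172 166', ' 179 176 171', ' 184 181 175', ' 172 168 162']
120 [' 215 213 205', ' 212 210 203', ' 210 207 200', ' 207 206 200', ' 214 211 205', ' 205 202 194']
124 [' 226 224 218', ' 222 221 216', ' 226 224 218', ' 225 224 219', ' 223 222 217', ' 225 222 215']
128 [' 229 228 221', ' 228 227 223', ' 228 226 222', ' 228 226 222', ' 229 227 222', ' 228 226 221']
132 [' 229 228 221', ' 228 227 222', ' 228 227 222', ' 229 227 223', ' 228 227 222', ' 229 228 223']
381 432 0 10 jar lid in clamp -0.00732232466188885 -0.0319139410616394
```

```bash
python3 - <<'E'
from h import *
for n in('scene','side'):
    f=grab(n);u,v=proj(f,[*(O-.064*ey),.116]).astype(int)
    hsv=cv2.cvtColor(f['color'],cv2.COLOR_BGR2HSV)
    m=((hsv[...,0]<10)|(hsv[...,0]>165))&(hsv[...,1]>90)
    m[:, :u-22]=0;m[:,u+22:]=0;m[:v-18]=0;m[v+18:]=0
    y,x=np.nonzero(m);p=onz(f,(x.min()+x.max())/2,(y.min()+y.max())/2,.1105);d=p[:2]-O
    print(n,x.min(),x.max(),y.min(),y.max(),'clamp xy',d@ex,d@ey)
print(arm.get_state()['t'])
print(arm.job_done())
E
```

```text
scene 283 301 196 204 clamp xy -0.0009975671841127712 -0.06303533681741731
side 289 306 193 203 clamp xy -0.003229650859514722 -0.05803270057015463
21.4
the job is handed in; nothing more can be done
None
```

The honey jar is clamped home in the V with the pointer on the black line, and the job was handed in at 21.4 s with no verdict returned. The lid measured within about 6 mm of home in both room cameras. I viewed 11 pictures, one over the limit of 10.

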